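# Close up the bearing blocks in the polishing jig

## Robot

A 6-joint arm with a two-finger parallel gripper is mounted at the origin on the work surface. World frame = base frame: x ahead of the robot, y to its left, z up, the work surface at z = 0. Lengths are in mm, angles in rad, forces in N, time in s.
With the tool pointing down it reaches from about 325 to 875 mm from the base axis. Payload 4.4 kg.
Tool frame: the origin (TCP) lies midway between the tips of the shut fingers; the grasp point (between the pads) lies 19 mm behind it; z points along the fingers, y is the line along which they close (so a half turn about z gives the same grasp; the last joint's range is limited). The gripper opens to 85 mm and grips with 20 to 120 N. Pads are 22 mm wide; open, the fingers measure 114 mm over their backs; the gripper's body (76 mm by 85 mm) begins 54 mm behind the grasp point. The pads swing forward as they close: fully open they stand 13 mm farther back than shut.
Start: joints at [-1.379, 0.207, 1.542, -0, 1.393, -0.15], TCP at [192.718, -541.744, 231.282] pointing down, gripper open.
Joint ranges: [-2.73, 2.73], [-0.86, 2.22], [0.23, 2.46], [-1.11, 4.25], [0.08, 2.63], [-2.82, 2.82]. Speed limits (rad/s): [2.79, 2.79, 3.14, 3.14, 3.14, 3.14].

## Interface

Orientations are given as a unit quaternion [w, x, y, z].
In Python, from rig import * gives the robot as it stands.
- The arm moves only by the tool carry_out, never from a script. Its arguments are lists of equal length, an entry for each row: "angular": the turn, a rotation vector about the world's x, y, z normalised to -1 to 1, where 1 is 90 degrees, a list of three; "slide": the shift along the world's x, y, z normalised to -1 to 1, where 1 is 0.4 m, a list of three; "grip": the gripper's target within -1 to 1 (shut at 1, half-way at 0, fully open at -1). In form: {"angular": [[wx, wy, wz], ...], "slide": [[tx, ty, tz], ...], "grip": [grip, ...]}. A call has 1 to 20 rows; each row is the pose to reach, as a shift and turn from the pose commanded when the call began; what a row does not reach only later rows make up. A row lasts 1/12 s, in which the tool goes at most 41.7 mm and 7.16 degrees, less where a joint would pass 70% of its speed; a pose out of reach is approached as far as the arm can. A call with a number of a shift or a turn outside -1 to 1 is refused whole. A call with a gripper value outside its range is refused whole. The fingers move at their own pace and stop on an object; "grip_force" is the grip in N (left out, the last holds). Time passes only in rows, so rows that repeat a pose let the fingers close. It gives the time, the measured TCP pose, the force, the opening and the grip force at its end, in the units of the state.
- get_state(): the state, without advancing time (a new reading comes with each control period).
- capture(name): name is "side" or "top"; returns a dict with "pixels" (420x560x3 uint8, red, green, blue), "K" (3x3 intrinsics, pixels), "k1" (the pictures are not rectified: a ray, as slopes to the right and down, at radius r is drawn at 1 + k1 r^2 times it, then the intrinsics apply), "rvec" (rotation vector, rad) and "tvec" (3), from world to camera coordinates, as OpenCV has them. Camera axes: x right, y down, z forward; pixel columns grow to the right and rows downward; lengths in mm; the calibration is good to about 2 mm. A picture is of the moment at which its call begins. There is no depth.
- hand_in(): hands the job in; it is judged then, once.
The state is a dict: "clock": time; "joint_positions": joint angles; "qvel": joint speeds; "tau": joint torques, N m; "eef_pos": TCP position; "orientation": TCP orientation; "ft_force": force on the tool from outside, world axes, zero at the start; "moment": the same for the moment, N m; "gripper_width": finger opening in mm; "grip_force": force on a finger pad.
Only numpy, scipy, OpenCV 4.12 (cv2) and the standard library are available. Lean on these libraries where they do the work, as an engineer would, in place of code of your own. Each camera call takes 0.05 s, during which the arm holds its last target. There are 200 camera calls.

## Task

With the fingertips, push the row of five brass bearing blocks along the polishing jig's channel, all together as one train, until the leading block is home against the end stop and the row is closed up. Then push the jig's swing keeper fully shut across the channel behind the last block. Only push: do not pick up or tip any block, keep them all in the channel, and leave the drum, the bead and the anvil block where they stand.

Things in the scene. Friction and masses are not known exactly. Their poses are not given: they have to be found in the camera images.
- jig: Brass rotary polishing jig, fixed, swivel locked. Origin: centre of its round base (144 mm dia) on the bench. On top lies a straight open channel, 300 mm long, 44 mm wide, centred over the origin along the jig's x axis; +x runs to the end stop, z up. A worm box and knurled knob (29 mm dia) stick out on the +y side to y = +122 mm; not used.
- channel_floor (a point): Point on the steel channel floor above the jig's origin, 34 mm above the bench. Brass side rails stand along both sides, 32 mm apart inside, tops only 8 mm above the floor (42 mm above the bench). The channel's end at jig x = -150 mm is open.
- stop_face (a point): Point on the inner face of the end stop, on the channel's centre line at floor height: jig x = +130 mm, y = 0. The stop is an upright brass block across the whole channel, 14 mm thick, top 58 mm above the bench.
- keeper (a joint): Swing keeper, rad. 0 = shut, square across the channel behind a row that is home; 1.57 = open, alongside the channel pointing along jig -x; up to 2.1, pointing outwards. At value q the arm points from its pivot along (-sin q, cos q) in jig x, y. Hard stops at 0 and 2.1. Friction hinge, 0.03 N m: stays where left, moves with a newton or so. A row that is not home blocks it.
- keeper_pivot (a point): Top of the keeper's vertical pivot, beside the channel at jig x = -27 mm, y = -34 mm, 58 mm above the bench.
- keeper_end (a point): Outer end of the keeper, a flat brass arm 62 mm long from the pivot, 8 mm thick, spanning heights 44 to 58 mm above the bench (this point at 51 mm). A thumb post, 10 mm dia, stands on the arm 57 mm from the pivot, up to 72 mm above the bench. Shut, the arm's face towards the stop is at jig x = -23 mm.
- block1: Brass bearing block with steel bush, the leading one, nearest the end stop; 30 mm long x 30 wide x 26 high, about 0.125 kg, loose. Origin: centre of its underside, on the channel floor; axes as the jig's. The five stand touching in a row, 18 mm proud of the rails (tops 60 mm above the bench); the row slides at roughly 3 to 8 N. Home, the row's rear face is at jig x = -20 mm.
- block2: Brass bearing block with steel bush, number 2 counted from the end stop; 30 mm long x 30 wide x 26 high, about 0.125 kg, loose. Origin: centre of its underside, on the channel floor; axes as the jig's. The five stand touching in a row, 18 mm proud of the rails (tops 60 mm above the bench); the row slides at roughly 3 to 8 N. Home, the row's rear face is at jig x = -20 mm.
- block3: Brass bearing block with steel bush, number 3 counted from the end stop; 30 mm long x 30 wide x 26 high, about 0.125 kg, loose. Origin: centre of its underside, on the channel floor; axes as the jig's. The five stand touching in a row, 18 mm proud of the rails (tops 60 mm above the bench); the row slides at roughly 3 to 8 N. Home, the row's rear face is at jig x = -20 mm.
- block4: Brass bearing block with steel bush, number 4 counted from the end stop; 30 mm long x 30 wide x 26 high, about 0.125 kg, loose. Origin: centre of its underside, on the channel floor; axes as the jig's. The five stand touching in a row, 18 mm proud of the rails (tops 60 mm above the bench); the row slides at roughly 3 to 8 N. Home, the row's rear face is at jig x = -20 mm.
- block5: Brass bearing block with steel bush, the last one, farthest from the end stop; 30 mm long x 30 wide x 26 high, about 0.125 kg, loose. Origin: centre of its underside, on the channel floor; axes as the jig's. The five stand touching in a row, 18 mm proud of the rails (tops 60 mm above the bench); the row slides at roughly 3 to 8 N. Home, the row's rear face is at jig x = -20 mm.
- drum: Bystander: silver-plated prayer wheel drum, 56 mm in diameter, 66 mm high, standing loose on the bench. Origin: centre of its underside.
- bead: Bystander: yak bone bead, 26 mm in diameter, 20 mm high, standing loose on its flat end. Origin: centre of its underside.
- anvil: Bystander: squat iron anvil block, 74 x 46 x 44 mm, loose. Origin: centre of its underside.
Mind the look-alikes: they are no part of the job. What is shaped like the block1 but green or pink is not meant.

How it is judged:
By the outcome, as a careful person would: the job done as asked, in the order asked, and still so for the second after the job is handed in, with the robot touching nothing.
It also fails if it takes over 42 s, if anything falls off the work surface, if the arm or the gripper's body presses on something with over 40 N, if the wrist force passes 120 N, or if a joint passes its speed limit or range.

## Working session

There is one attempt and no reset: what is moved stays moved. The work goes in short steps, Python scripts to look and compute and a tool call to move; the robot and the scene stay as the last step left them, time stands still between calls to the robot, and variables do not carry over. Pictures are saved under pics/ and viewed, at most 10 in all, crops included, and the job is handed in when it is done.

Besides the shell and the picture viewer there is one more tool, called after "Emit:" as name(argument=value, ...) on one line, values as JSON. carry_out: Moves the arm, as the interface text tells. Its arguments: {"type":"object","properties":{"angular":{"type":"array","items":{"type":"array","items":{"type":"number"}}},"slide":{"type":"array","items":{"type":"array","items":{"type":"number"}}},"grip":{"type":"array","items":{"type":"number"}},"grip_force":{"type":"number"}},"required":["angular","slide","grip"]}

```bash
mkdir -p pics
cat > h.py <<'E'
from rig import *
import numpy as np, cv2
def cap(n):
    c=capture(n); return {k:(np.array(v,float) if k in('K','rvec','tvec') else v) for k,v in c.items()}
def ray(c,u,v):
    K=c['K']; d=np.array([(u-K[0,2])/K[0,0],(v-K[1,2])/K[1,1]]); s=d.copy()
    for _ in range(20): s=d/(1+c['k1']*(s@s))
    R=cv2.Rodrigues(c['rvec'])[0]; return -R.T@c['tvec'].ravel(), R.T@np.array([s[0],s[1],1])
def onz(c,u,v,z):
    o,d=ray(c,u,v); return o+d*(z-o[2])/d[2]
def proj(c,p):
    R=cv2.Rodrigues(c['rvec'])[0]; q=R@np.array(p,float)+c['tvec'].ravel(); s=q[:2]/q[2]; s=s*(1+c['k1']*(s@s))
    return s*np.diag(c['K'])[:2]+c['K'][:2,2]
E
python3 - <<'E'
from h import *
import pickle
for n in('top','side'):
    c=cap(n); pickle.dump(c,open(n+'0.pkl','wb')); cv2.imwrite(f'pics/{n}0.png',c['pixels'][:,:,::-1])
    print(n,ray(c,280,210),c['k1'])
print(get_state()['clock'])
E
```

```text
top (array([497.08526763, -41.7509378 , 752.3446609 ]), array([ 0.11874744, -0.04093656, -0.99218115])) -0.04049266521057796
side (array([458.33087605, 497.44264524, 750.79840612]), array([ 0.14434809, -0.62804483, -0.76500289])) 0.03883507338034098
0.1
```

View pics/top0.png

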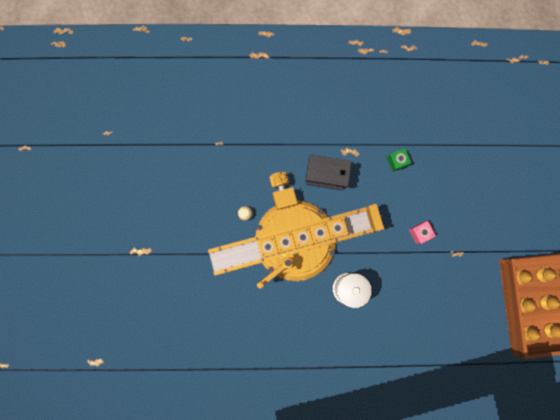

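View pics/side0.png

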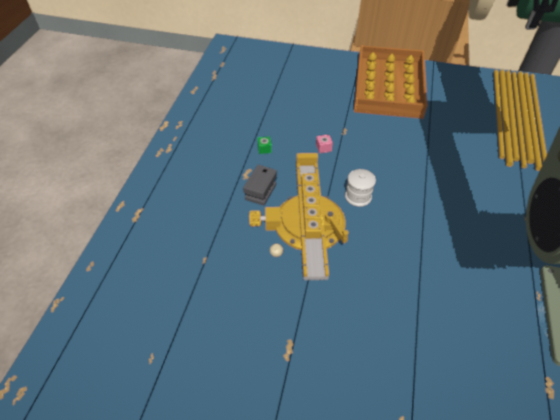

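The top view shows the jig at about (295,240). Its stop is at (375,217), its open end at (212,262), and the keeper is open from its pivot near (290,262) to (262,285). The drum is at (352,290). Next I'll zoom in and measure.

Run:
```python
from h import *
import pickle
c=pickle.load(open('top0.pkl','rb')); s=pickle.load(open('side0.pkl','rb'))
cr=c['pixels'][160:320,200:400,::-1]; cv2.imwrite('pics/topc.png',cv2.resize(cr,None,fx=3.75,fy=3.75,interpolation=cv2.INTER_CUBIC))
cr=s['pixels'][145:285,240:400,::-1]; cv2.imwrite('pics/sidec.png',cv2.resize(cr,None,fx=4.2,fy=4.2,interpolation=cv2.INTER_CUBIC))
for u,v,z in[(375,217,58),(212,262,38),(295,240,34),(352,290,66)]: print(onz(c,u,v,z).round())
# bushes: dark rings on block tops
```

```text
[ 568. -230.   58.]
[495.  44.  38.]
[531. -97.  34.]
[ 448. -186.   66.]
```

View pics/topc.png

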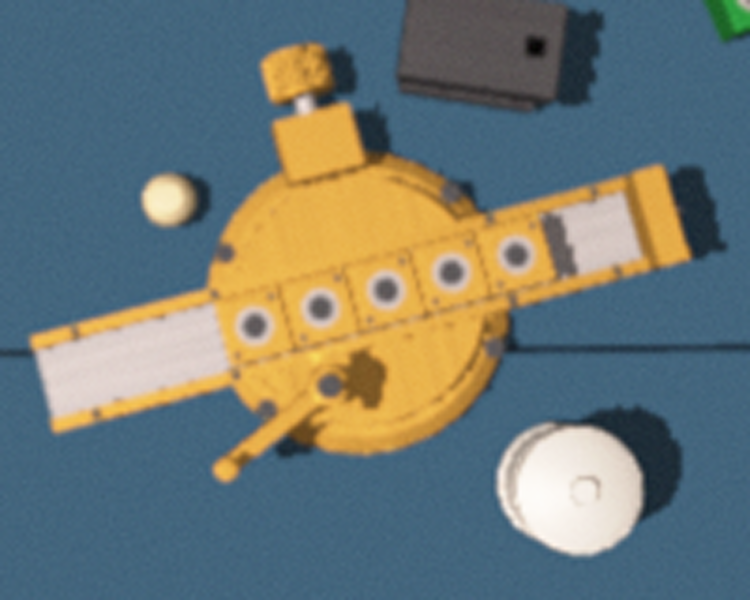

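View pics/sidec.png

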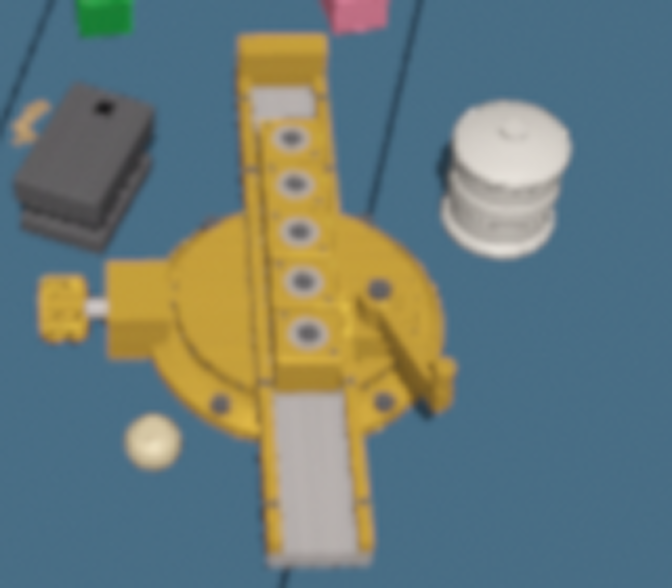

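The crops show five bush centres on a line in the top view, from (254,325) to (516,254) in crop pixels. The open-end rail corners are at (31,338) and (54,432), the pivot cap is at (330,385) and the post top is at (227,468).

Run:
```python
from h import *
import pickle
c=pickle.load(open('top0.pkl','rb')); s=pickle.load(open('side0.pkl','rb'))
T=lambda x,y,z: onz(c,200+(x+.5)/3.75-.5,160+(y+.5)/3.75-.5,z)[:2]
S=lambda x,y,z: onz(s,240+(x+.5)/4.2-.5,145+(y+.5)/4.2-.5,z)[:2]
B=np.array([T(x,y,60) for x,y in[(516,254),(451,271),(386,290),(320,307),(254,325)]])
BS=np.array([S(x,y,60) for x,y in[(291,138),(295,184),(299,232),(303,282),(308,333)]])
print(B.round(1)); print(BS.round(1))
tip=T(31,338,42),T(54,432,42); end=(tip[0]+tip[1])/2
st=[T(*p,58) for p in[(661,165),(690,258),(627,179),(655,270)]]
se=(st[0]+st[1])/2
print('open end',end,'stop outer',se,'dist',np.linalg.norm(se-end), np.linalg.norm(tip[0]-tip[1]))
es=(S(268,553,42)+S(373,549,42))/2; ss=(S(238,37,58)+S(326,37,58))/2; print('side:',es,ss,np.linalg.norm(es-ss))
for n,a,b,bl in(('top',end,se,B),('side',es,ss,BS)):
    d=(b-a)/np.linalg.norm(b-a); db=(bl[0]-bl[4]);db/=np.linalg.norm(db)
    print(n,'yaw ch',np.arctan2(d[1],d[0]),'yaw blocks',np.arctan2(db[1],db[0]))
pv=T(330,385,58); post=T(227,468,72); print('pivot',pv,S(378,290,58),'post',post,S(444,368,72))
# jig frame from both: fit
d=np.mean([B[0]-B[4],BS[0]-BS[4],se-end,ss-es],0); d/=np.linalg.norm(d); n=np.array([-d[1],d[0]])
for nm,e,S_,bl,p,q in(('top',end,se,B,pv,post),('side',es,ss,BS,S(378,290,58),S(444,368,72))):
    print(nm,'origin est from end',e+150*d,'from pivot',p+27*d+34*n,'from stop',S_-144*d)
    o=p+27*d+34*n; print(' blocks jig', [( (x-o)@d,(x-o)@n) for x in bl][::4]); print(' keeper q',np.arctan2(-(q-p)@d,(q-p)@n),np.linalg.norm(q-p))
print('yaw',np.arctan2(d[1],d[0]))
dr=T(572,490,66);print('drum',dr,S(512,143,66))
```

```text
[[ 550.5 -165.5]
 [ 543.1 -136.3]
 [ 534.8 -107.3]
 [ 527.5  -78.1]
 [ 519.8  -49. ]]
[[ 551.6 -167.7]
 [ 543.9 -138.5]
 [ 536.2 -109.1]
 [ 528.6  -79.8]
 [ 520.8  -51.2]]
open end [494.12676361  45.71957388] stop outer [ 569.42031895 -238.34008414] dist 293.86903339842416 43.250801195232896
side: [495.29668341  48.23234463] [ 570.13947938 -238.38859249] 296.23133815041393
top yaw ch -1.3116922238121496 yaw blocks -1.3130911341859153
side yaw ch -1.3153783723771348 yaw blocks -1.3126526293807819
pivot [493.31050711 -82.26865094] [494.78517743 -84.85952649] post [458.39714913 -36.98736159] [459.09580684 -36.58127897]
top origin est from end [532.31881787 -99.33685304] from pivot [533.06453364 -99.72194215] from stop [532.75594686 -99.0859143 ]
 blocks jig [(np.float64(68.00940048551179), np.float64(0.09834237205651415)), (np.float64(-52.45691576477714), np.float64(0.06738484560072243))]
 keeper q 1.9701748679848854 57.178122827257866
side origin est from end [533.48873767 -96.82408229] from pivot [ 534.53920396 -102.3128177 ] from stop [533.47510729 -99.13442264]
 blocks jig [(np.float64(67.61228975969394), np.float64(-0.1701305360353482)), (np.float64(-52.9552972473362), np.float64(-0.25398356621173757))]
 keeper q 1.94992931097355 60.0376578183882
yaw -1.3133481149481558
drum [ 447.16499841 -186.55238475] [ 447.50313204 -183.55166873]
```

Run:
```python
from h import *
from scipy.spatial.transform import Rotation as R
s=get_state(); q=s['orientation']; M=R.from_quat([q[1],q[2],q[3],q[0]]).as_matrix()
print(M.round(3)); print(s['eef_pos'],s['ft_force'],s['joint_positions'],s['gripper_width'])
x=M[:,0]; print('tool x yaw',np.arctan2(x[1],x[0]))
d=np.array([np.cos(-1.3133),np.sin(-1.3133)]);n=np.array([-d[1],d[0]]);o=np.array([533.2,-99.8])
p=o-95*d; print('approach',p,(p-np.array(s['eef_pos'])[:2])/400)
```

```text
[[ 0.942  0.335 -0.   ]
 [ 0.335 -0.942  0.002]
 [ 0.    -0.002 -1.   ]]
[ 192.60921698 -541.04547219  230.22768076] [ 0.60148352 -0.1507451   0.00767706] [-1.37946293e+00  2.07351641e-01  1.54282087e+00  1.53937788e-05
  1.39352493e+00 -1.50527325e-01] 85.45091875065548
tool x yaw 0.34185765184344546
approach [509.00727872  -7.93209354] [0.79099515 1.33278345]
```

Emit:
carry_out(angular=[[0, 0, -0.0538], [0, 0, -0.0538], [0, 0, -0.0538], [0, 0, -0.0538], [0, 0, -0.0538], [0, 0, -0.0538], [0, 0, -0.0538], [0, 0, -0.0538], [0, 0, -0.0538], [0, 0, -0.0538]], slide=[[0.04, 0.067, 0], [0.08, 0.134, 0], [0.12, 0.2, 0], [0.16, 0.268, 0], [0.2, 0.335, 0], [0.24, 0.4, 0], [0.28, 0.47, 0], [0.32, 0.536, 0], [0.36, 0.6, 0], [0.4, 0.67, 0]], grip=[1, 1, 1, 1, 1, 1, 1, 1, 1, 1], grip_force=30)

```text
clock: 0.93
eef_pos: [353.0, -272.3, 230.9]
orientation: [-0.0, 0.992, 0.128, -0.0]
ft_force: [-0.6, -0.9, -0.3]
gripper_width: -0.4
grip_force: 0.0
```

Emit:
carry_out(angular=[[0, 0, 0], [0, 0, 0], [0, 0, 0], [0, 0, 0], [0, 0, 0], [0, 0, 0], [0, 0, 0], [0, 0, 0], [0, 0, 0], [0, 0, 0], [0, 0, 0], [0, 0, 0], [0, 0, 0]], slide=[[0.04, 0.067, 0], [0.08, 0.134, 0], [0.12, 0.2, 0], [0.16, 0.268, 0], [0.2, 0.335, 0], [0.24, 0.4, 0], [0.28, 0.47, 0], [0.32, 0.536, 0], [0.36, 0.6, -0.1], [0.391, 0.664, -0.2], [0.391, 0.664, -0.3], [0.391, 0.664, -0.3], [0.391, 0.664, -0.3]], grip=[1, 1, 1, 1, 1, 1, 1, 1, 1, 1, 1, 1, 1])

```text
clock: 2.02
eef_pos: [504.9, -6.9, 106.7]
orientation: [-0.002, 0.992, 0.129, -0.005]
ft_force: [-1.0, -0.9, -0.3]
gripper_width: -0.0
grip_force: 0.0
```

```bash
cat >> h.py <<'E'
D=np.array([np.cos(-1.3133),np.sin(-1.3133)]);N=np.array([-D[1],D[0]]);O=np.array([533.2,-99.8])
def jig():
    s=get_state(); p=np.array(s['eef_pos']); v=p[:2]-O; f=np.array(s['ft_force'])[:2]
    print('t',s['clock'],'p',p.round(1),'jig',(v@D).round(1),(v@N).round(1),'F',(f@D).round(1),(f@N).round(1),np.round(s['ft_force'],1),'qv',np.abs(s['qvel']).max().round(3)); return p
def to(jx,jy,z):
    p=np.array(get_state()['eef_pos']); t=np.r_[O+jx*D+jy*N,z]; print('slide',((t-p)/400).round(4))
E
python3 - <<'E'
from h import *
p=jig(); c=cap('top'); cv2.imwrite('pics/t1.png',cv2.resize(c['pixels'][160:320,160:360,::-1],None,fx=3.75,fy=3.75,interpolation=cv2.INTER_CUBIC))
print(proj(c,p)); p=jig(); to(-95,0,46)
E
```

```text
t 2.0167 p [504.9  -6.9 106.7] jig -97.1 -3.7 F 0.6 -1.2 [-1.  -0.9 -0.3] qv 0.07
[240.23138669 255.19136585]
t 2.0667 p [507.3  -7.9 109.6] jig -95.5 -1.6 F -0.2 0.0 [-0.   0.2  1.2] qv 0.061
slide [ 4.20e-03 -1.00e-04 -1.59e-01]
```

View pics/t1.png

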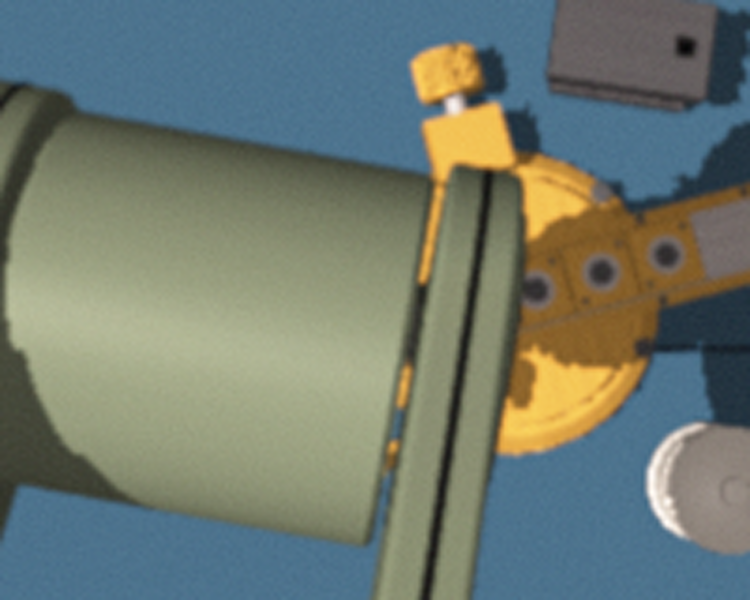

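The arm hides the jig in this view; two block bushes show at about (303,237) and (320,232), undisturbed. I'll descend.

Emit:
carry_out(angular=[[0, 0, 0], [0, 0, 0], [0, 0, 0], [0, 0, 0], [0, 0, 0], [0, 0, 0], [0, 0, 0], [0, 0, 0]], slide=[[0, 0, -0.03], [0, 0, -0.07], [0, 0, -0.11], [0, 0, -0.14], [0, 0, -0.16], [0, 0, -0.16], [0, 0, -0.16], [0, 0, -0.16]], grip=[1, 1, 1, 1, 1, 1, 1, 1])

```text
clock: 2.73
eef_pos: [510.7, -8.8, 49.1]
orientation: [0.001, 0.992, 0.128, 0.002]
ft_force: [-0.6, 0.9, 0.3]
gripper_width: 0.1
grip_force: 0.0
```

Run:
```python
from h import *
jig(); c=cap('side'); cv2.imwrite('pics/s1.png',cv2.resize(c['pixels'][125:305,230:430,::-1],None,fx=3.3,fy=3.3,interpolation=cv2.INTER_CUBIC)); p=jig(); print(proj(c,p)); to(-62,0,46); to(-35.5,0,46)
```

```text
t 2.7333 p [510.7  -8.8  49.1] jig -93.7 1.4 F -1.1 -0.3 [-0.6  0.9  0.3] qv 0.005
t 2.7833 p [510.6  -8.7  48.9] jig -93.9 1.3 F 0.4 -0.1 [-0.  -0.4  0.6] qv 0.006
[313.71123419 246.34745152]
slide [ 0.0171 -0.078  -0.0073]
slide [ 0.034  -0.142  -0.0073]
```

View pics/s1.png

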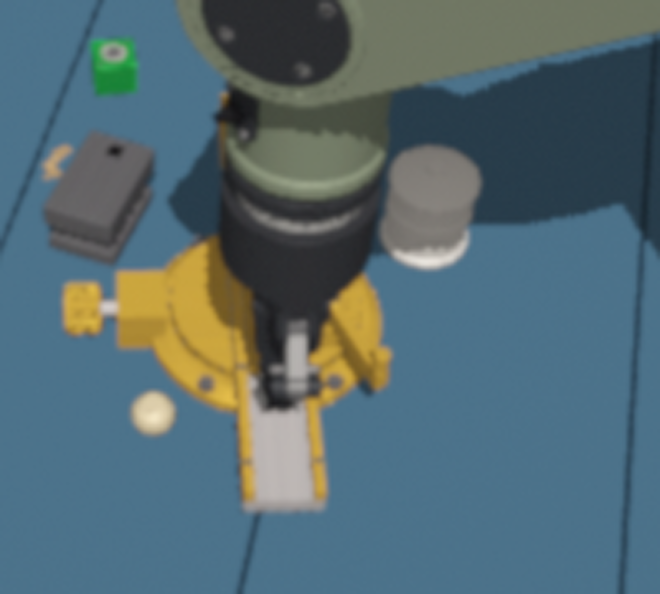

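The side view shows the fingertips centred in the channel behind the row at about (315,246), with the keeper untouched. Next I'll push 40 mm slowly.

Emit:
carry_out(angular=[[0, 0, 0], [0, 0, 0], [0, 0, 0], [0, 0, 0], [0, 0, 0], [0, 0, 0], [0, 0, 0], [0, 0, 0], [0, 0, 0], [0, 0, 0], [0, 0, 0], [0, 0, 0], [0, 0, 0]], slide=[[-0.001, -0.01, -0.005], [0.002, -0.02, -0.005], [0.005, -0.03, -0.005], [0.007, -0.04, -0.005], [0.01, -0.049, -0.005], [0.012, -0.059, -0.005], [0.015, -0.068, -0.005], [0.017, -0.078, -0.005], [0.02, -0.088, -0.005], [0.0225, -0.0977, -0.005], [0.0225, -0.0977, -0.005], [0.0225, -0.0977, -0.005], [0.0225, -0.0977, -0.005]], grip=[1, 1, 1, 1, 1, 1, 1, 1, 1, 1, 1, 1, 1])

```text
clock: 3.87
eef_pos: [518.3, -47.5, 45.3]
orientation: [0.0, 0.992, 0.128, 0.0]
ft_force: [-0.0, 1.4, 2.0]
gripper_width: -0.1
grip_force: 0.5
```

Run:
```python
from h import *
jig(); to(-35.5,0,46)
c=cap('top'); cv2.imwrite('pics/t2.png',cv2.resize(c['pixels'][160:320,200:400,::-1],None,fx=3.75,fy=3.75,interpolation=cv2.INTER_CUBIC))
```

```text
t 3.8667 p [518.3 -47.5  45.3] jig -54.4 -1.1 F -1.4 0.3 [-0.   1.4  2. ] qv 0.004
slide [ 0.0147 -0.0449  0.0019]
```

View pics/t2.png

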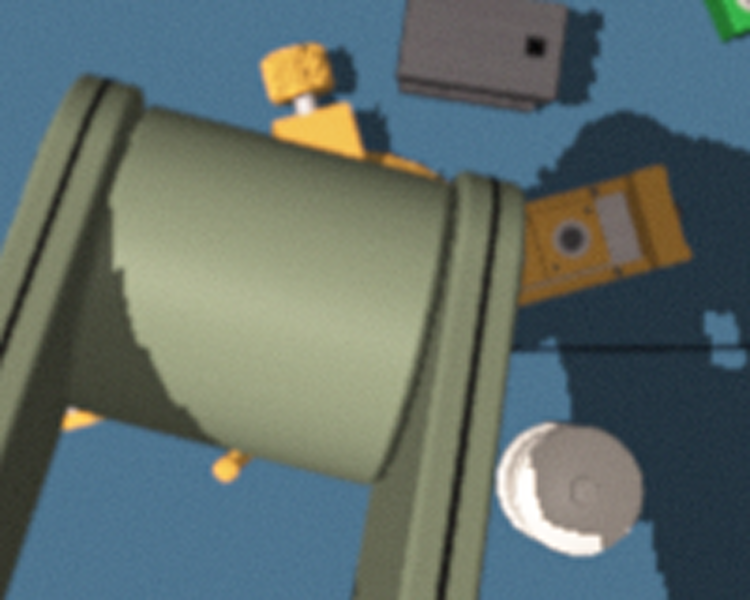

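The leading block's bush is now at crop (571,238), so the row has moved about 26 mm. It has roughly 21 mm left to the stop.

Emit:
carry_out(angular=[[0, 0, 0], [0, 0, 0], [0, 0, 0], [0, 0, 0], [0, 0, 0], [0, 0, 0], [0, 0, 0], [0, 0, 0]], slide=[[0.004, -0.007, 0.002], [0.006, -0.015, 0.002], [0.008, -0.022, 0.002], [0.01, -0.03, 0.002], [0.012, -0.037, 0.002], [0.0135, -0.043, 0.002], [0.0135, -0.043, 0.002], [0.0135, -0.043, 0.002]], grip=[1, 1, 1, 1, 1, 1, 1, 1])

```text
clock: 4.58
eef_pos: [523.8, -65.1, 46.2]
orientation: [0.001, 0.992, 0.128, 0.0]
ft_force: [0.2, 0.2, 0.1]
gripper_width: -0.2
grip_force: 0.3
```

```bash
python3 -c "
from h import *
jig()"
```

```text
t 4.5833 p [523.8 -65.1  46.2] jig -35.9 -0.2 F -0.2 0.3 [0.2 0.2 0.1] qv 0.003
```

Emit:
carry_out(angular=[[0, 0, 0], [0, 0, 0], [0, 0, 0], [0, 0, 0]], slide=[[0.0007, -0.0024, 0], [0.0012, -0.0048, 0], [0.0012, -0.0048, 0], [0.0012, -0.0048, 0]], grip=[1, 1, 1, 1])

```text
clock: 4.92
eef_pos: [523.9, -66.2, 46.1]
orientation: [-0.0, 0.992, 0.128, -0.0]
ft_force: [-1.0, 2.4, 0.1]
gripper_width: -0.1
grip_force: 1.3
```

Emit:
carry_out(angular=[[0, 0, 0], [0, 0, 0], [0, 0, 0], [0, 0, 0]], slide=[[0.0007, -0.0024, 0], [0.0012, -0.0048, 0], [0.0012, -0.0048, 0], [0.0012, -0.0048, 0]], grip=[1, 1, 1, 1])

```text
clock: 5.25
eef_pos: [524.0, -67.3, 45.8]
orientation: [-0.001, 0.992, 0.128, -0.0]
ft_force: [-1.4, 6.8, -0.0]
gripper_width: -0.0
grip_force: 2.8
```

Emit:
carry_out(angular=[[0, 0, 0], [0, 0, 0], [0, 0, 0], [0, 0, 0]], slide=[[0.0007, -0.0024, 0], [0.0012, -0.0048, 0], [0.0012, -0.0048, 0], [0.0012, -0.0048, 0]], grip=[1, 1, 1, 1])

```text
clock: 5.58
eef_pos: [523.9, -67.4, 45.6]
orientation: [-0.003, 0.992, 0.128, -0.001]
ft_force: [-0.8, 11.3, 1.6]
gripper_width: -0.2
grip_force: 5.3
```

Emit:
carry_out(angular=[[0, 0, 0], [0, 0, 0], [0, 0, 0], [0, 0, 0]], slide=[[0.0007, -0.0024, 0], [0.0012, -0.0048, 0], [0.0012, -0.0048, 0], [0.0012, -0.0048, 0]], grip=[1, 1, 1, 1])

```text
clock: 5.92
eef_pos: [523.9, -67.6, 45.6]
orientation: [-0.004, 0.992, 0.128, -0.001]
ft_force: [-2.2, 16.1, 3.6]
gripper_width: -0.0
grip_force: 7.9
```

```bash
python3 -c "
from h import *
jig()"
```

```text
t 5.9167 p [523.9 -67.6  45.6] jig -33.5 -0.8 F -16.2 1.9 [-2.2 16.1  3.6] qv 0.002
```

The row is stalled against the stop at 16 N, with TCP jig x at -33.5. Now the keeper path.

Run:
```python
from h import *
cmd=np.array([525.44,-72.1,46.08])
W=lambda x,y,z: np.r_[O+x*D+y*N,z]
def show(pts):
    global cmd
    print([[round(v,4) for v in (W(*p)-cmd)/400] for p in pts]); cmd=W(*pts[-1])
show([(-36,-.5,46.5),(-45,-.5,47),(-60,-.5,60),(-60,-.5,95),(-60,-.5,95)])
show([(-59,-20,100),(-58,-45,100),(-57,-65,100),(-57,-80,100),(-57,-80,80),(-57,-80,60),(-57,-80,48),(-57,-80,47)])
def ctr(q):
    a=np.array([-np.sin(q),np.cos(q)]);t=np.array([np.cos(q),np.sin(q)])
    if q>np.pi/2: k=np.array([-13.5,11]);r=52
    else: k=np.array([13.5,11]);r=25+20*(1-q/(np.pi/2))
    c=np.array([-27,-34])+r*a-4*t-k; print(round(q,2),c.round(1)); return (*c,47)
show([ctr(q) for q in np.linspace(1.95,1.5708,6)]+[ctr(q) for q in np.linspace(1.57,0.9,12)[1:]])
show([ctr(q) for q in np.linspace(.9,.05,18)])
```

```text
[[np.float64(-0.0047), np.float64(0.0175), np.float64(0.0011)], [np.float64(-0.0105), np.float64(0.0392), np.float64(0.0023)], [np.float64(-0.02), np.float64(0.0755), np.float64(0.0348)], [np.float64(-0.02), np.float64(0.0755), np.float64(0.1223)], [np.float64(-0.02), np.float64(0.0755), np.float64(0.1223)]]
[[np.float64(-0.0465), np.float64(-0.0148), np.float64(0.0125)], [np.float64(-0.1063), np.float64(-0.0332), np.float64(0.0125)], [np.float64(-0.154), np.float64(-0.0483), np.float64(0.0125)], [np.float64(-0.1903), np.float64(-0.0579), np.float64(0.0125)], [np.float64(-0.1903), np.float64(-0.0579), np.float64(-0.0375)], [np.float64(-0.1903), np.float64(-0.0579), np.float64(-0.0875)], [np.float64(-0.1903), np.float64(-0.0579), np.float64(-0.1175)], [np.float64(-0.1903), np.float64(-0.0579), np.float64(-0.12)]]
1.95 [-60.3 -68. ]
1.87 [-61.9 -64.4]
1.8 [-63.3 -60.6]
1.72 [-64.3 -56.8]
1.65 [-65.  -52.9]
1.57 [-65.5 -49. ]
1.51 [-66.5 -47.4]
1.45 [-67.4 -45.7]
1.39 [-68.1 -43.9]
1.33 [-68.7 -42.1]
1.27 [-69.3 -40.1]
1.2 [-69.6 -38.1]
1.14 [-69.9 -36. ]
1.08 [-69.9 -33.9]
1.02 [-69.9 
[... 1746 characters left out ...]
29), np.float64(-0.0036), np.float64(0.0)], [np.float64(0.0339), np.float64(-0.0053), np.float64(0.0)], [np.float64(0.0388), np.float64(-0.0072), np.float64(0.0)], [np.float64(0.0436), np.float64(-0.0094), np.float64(0.0)], [np.float64(0.0483), np.float64(-0.0119), np.float64(0.0)], [np.float64(0.053), np.float64(-0.0147), np.float64(0.0)], [np.float64(0.0576), np.float64(-0.0179), np.float64(0.0)], [np.float64(0.062), np.float64(-0.0213), np.float64(0.0)], [np.float64(0.0663), np.float64(-0.025), np.float64(0.0)], [np.float64(0.0704), np.float64(-0.0289), np.float64(0.0)], [np.float64(0.0744), np.float64(-0.0332), np.float64(0.0)], [np.float64(0.0782), np.float64(-0.0377), np.float64(0.0)]]
```

Emit:
carry_out(angular=[[0, 0, 0], [0, 0, 0], [0, 0, 0], [0, 0, 0], [0, 0, 0], [0, 0, 0]], slide=[[-0.005, 0.0175, 0.001], [-0.0105, 0.039, 0.002], [-0.02, 0.0755, 0.035], [-0.02, 0.0755, 0.08], [-0.02, 0.0755, 0.1223], [-0.02, 0.0755, 0.1223]], grip=[1, 1, 1, 1, 1, 1])

```text
clock: 6.42
eef_pos: [521.0, -43.0, 99.0]
orientation: [0.002, 0.992, 0.129, 0.004]
ft_force: [0.7, -0.3, 0.6]
gripper_width: 0.1
grip_force: 0.0
```

Emit:
carry_out(angular=[[0, 0, 0], [0, 0, 0], [0, 0, 0], [0, 0, 0], [0, 0, 0], [0, 0, 0], [0, 0, 0], [0, 0, 0], [0, 0, 0], [0, 0, 0], [0, 0, 0]], slide=[[-0.0465, -0.015, 0.0125], [-0.106, -0.033, 0.0125], [-0.154, -0.048, 0.0125], [-0.19, -0.058, 0.0125], [-0.19, -0.058, 0.0125], [-0.19, -0.058, -0.0375], [-0.19, -0.058, -0.0875], [-0.19, -0.058, -0.11], [-0.19, -0.058, -0.12], [-0.19, -0.058, -0.12], [-0.19, -0.058, -0.12]], grip=[1, 1, 1, 1, 1, 1, 1, 1, 1, 1, 1])

```text
clock: 7.33
eef_pos: [442.1, -65.3, 47.2]
orientation: [0.0, 0.992, 0.128, 0.0]
ft_force: [0.0, -0.4, 0.3]
gripper_width: 0.1
grip_force: 0.0
```

Run:
```python
from h import *
jig(); c=cap('side'); cv2.imwrite('pics/s2.png',cv2.resize(c['pixels'][125:305,230:430,::-1],None,fx=3.3,fy=3.3,interpolation=cv2.INTER_CUBIC)); jig()
```

```text
t 7.3333 p [442.1 -65.3  47.2] jig -56.6 -79.3 F 0.4 -0.1 [ 0.  -0.4  0.3] qv 0.017
t 7.3833 p [442.5 -65.3  47.6] jig -56.4 -79.0 F 0.6 0.4 [ 0.5 -0.5  0.2] qv 0.012
```

View pics/s2.png

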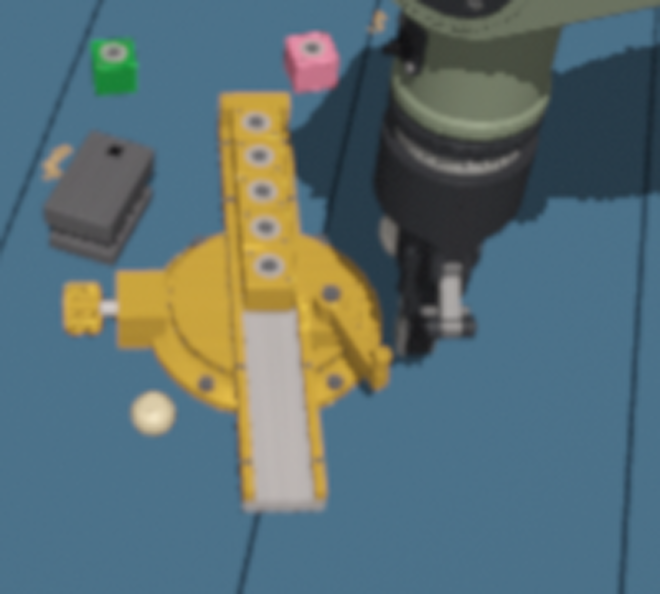

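The row is home and closed up, with bushes running from (256,121) to (268,266) in the crop. The fingertips at about (410,350) are outside the open keeper. Next I'll sweep it shut.

Emit:
carry_out(angular=[[0, 0, 0], [0, 0, 0], [0, 0, 0], [0, 0, 0], [0, 0, 0], [0, 0, 0], [0, 0, 0], [0, 0, 0], [0, 0, 0], [0, 0, 0], [0, 0, 0], [0, 0, 0], [0, 0, 0], [0, 0, 0], [0, 0, 0], [0, 0, 0], [0, 0, 0], [0, 0, 0], [0, 0, 0], [0, 0, 0]], slide=[[0.009, 0.005, 0], [0.018, 0.01, 0], [0.027, 0.0157, 0], [0.0347, 0.0219, 0], [0.043, 0.0275, 0], [0.0514, 0.0324, 0], [0.06, 0.0367, 0], [0.0695, 0.04, 0], [0.073, 0.0437, 0], [0.0763, 0.0468, 0], [0.08, 0.05, 0], [0.084, 0.0525, 0], [0.0886, 0.055, 0], [0.093, 0.057, 0], [0.098, 0.059, 0], [0.103, 0.0606, 0], [0.1085, 0.062, 0], [0.114, 0.0627, 0], [0.1196, 0.0632, 0], [0.1196, 0.0632, 0]], grip=[1, 1, 1, 1, 1, 1, 1, 1, 1, 1, 1, 1, 1, 1, 1, 1, 1, 1, 1, 1])

```text
clock: 9.05
eef_pos: [489.9, -39.8, 47.1]
orientation: [-0.0, 0.992, 0.128, 0.0]
ft_force: [-0.9, 0.3, -0.3]
gripper_width: 0.4
grip_force: 0.1
```

Run:
```python
from h import *
jig(); c=cap('side'); cv2.imwrite('pics/s3.png',cv2.resize(c['pixels'][125:305,230:430,::-1],None,fx=3.3,fy=3.3,interpolation=cv2.INTER_CUBIC)); jig()
```

```text
t 9.05 p [489.9 -39.8  47.1] jig -69.1 -26.6 F -0.6 -0.8 [-0.9  0.3 -0.3] qv 0.007
t 9.1 p [489.8 -39.8  47.1] jig -69.1 -26.7 F -0.6 0.2 [ 0.   0.6 -1. ] qv 0.006
```

View pics/s3.png

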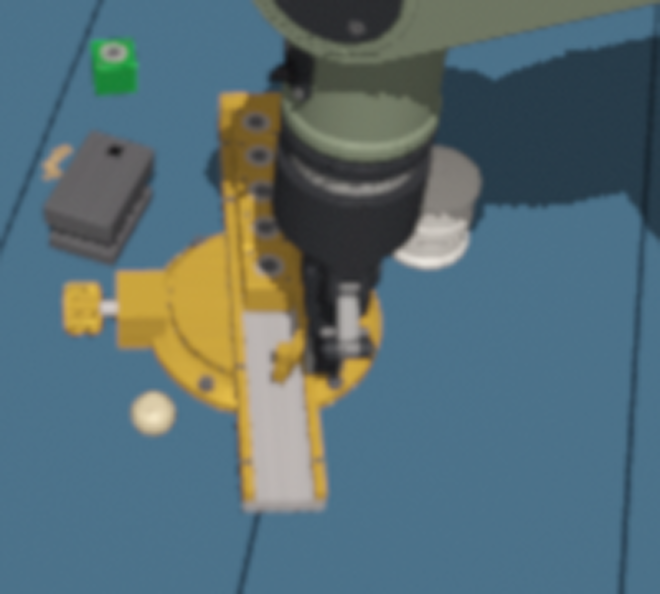

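The keeper arm is now over the channel, with its post at crop (285,360). It is following the finger as planned, so I'll carry on to shut.

Emit:
carry_out(angular=[[0, 0, 0], [0, 0, 0], [0, 0, 0], [0, 0, 0], [0, 0, 0], [0, 0, 0], [0, 0, 0], [0, 0, 0], [0, 0, 0], [0, 0, 0], [0, 0, 0], [0, 0, 0], [0, 0, 0], [0, 0, 0], [0, 0, 0], [0, 0, 0], [0, 0, 0], [0, 0, 0], [0, 0, 0]], slide=[[0.0047, 0, 0], [0.0095, 0, 0], [0.0144, -0.0005, 0], [0.019, -0.0013, 0], [0.024, -0.0023, 0], [0.029, -0.0036, 0], [0.034, -0.005, 0], [0.039, -0.007, 0], [0.0436, -0.0094, 0], [0.048, -0.012, 0], [0.053, -0.0147, 0], [0.0576, -0.018, 0], [0.062, -0.021, 0], [0.0663, -0.025, 0], [0.07, -0.029, 0], [0.0744, -0.033, 0], [0.078, -0.038, 0], [0.078, -0.038, 0], [0.078, -0.038, 0]], grip=[1, 1, 1, 1, 1, 1, 1, 1, 1, 1, 1, 1, 1, 1, 1, 1, 1, 1, 1])

```text
clock: 10.68
eef_pos: [520.9, -55.3, 47.1]
orientation: [0.0, 0.992, 0.128, 0.0]
ft_force: [0.3, 0.5, 0.5]
gripper_width: 0.2
grip_force: 0.0
```

Emit:
carry_out(angular=[[0, 0, 0], [0, 0, 0], [0, 0, 0], [0, 0, 0]], slide=[[0.0006, -0.0024, 0], [0.0012, -0.0048, 0], [0.0012, -0.0048, 0], [0.0012, -0.0048, 0]], grip=[1, 1, 1, 1])

```text
clock: 11.02
eef_pos: [521.1, -56.9, 47.1]
orientation: [-0.0, 0.992, 0.128, 0.0]
ft_force: [0.8, 1.4, 0.7]
gripper_width: -0.1
grip_force: 0.4
```

Emit:
carry_out(angular=[[0, 0, 0], [0, 0, 0], [0, 0, 0], [0, 0, 0]], slide=[[0.0006, -0.0024, 0], [0.0012, -0.0048, 0], [0.0012, -0.0048, 0], [0.0012, -0.0048, 0]], grip=[1, 1, 1, 1])

```text
clock: 11.35
eef_pos: [521.2, -57.3, 47.0]
orientation: [-0.001, 0.992, 0.128, -0.0]
ft_force: [0.2, 6.3, 1.8]
gripper_width: -0.2
grip_force: 3.2
```

```bash
python3 -c "
from h import *
jig()"
```

```text
t 11.35 p [521.2 -57.3  47. ] jig -44.2 -0.8 F -6.0 1.8 [0.2 6.3 1.8] qv 0.002
```

Emit:
carry_out(angular=[[0, 0, 0], [0, 0, 0], [0, 0, 0], [0, 0, 0]], slide=[[0.0006, -0.0024, 0], [0.0012, -0.0048, 0], [0.0012, -0.0048, 0], [0.0012, -0.0048, 0]], grip=[1, 1, 1, 1])

```text
clock: 11.68
eef_pos: [521.3, -57.6, 47.0]
orientation: [-0.003, 0.992, 0.128, -0.0]
ft_force: [-0.6, 10.9, 3.3]
gripper_width: -0.0
grip_force: 5.7
```

Emit:
carry_out(angular=[[0, 0, 0], [0, 0, 0], [0, 0, 0], [0, 0, 0], [0, 0, 0], [0, 0, 0], [0, 0, 0], [0, 0, 0], [0, 0, 0], [0, 0, 0], [0, 0, 0], [0, 0, 0], [0, 0, 0]], slide=[[-0.005, 0.02, 0], [-0.015, 0.06, 0.005], [-0.025, 0.1, 0.05], [-0.025, 0.1, 0.15], [-0.025, 0.1, 0.25], [-0.05, 0.2, 0.35], [-0.1, 0.3, 0.35], [-0.15, 0.4, 0.35], [-0.2, 0.5, 0.35], [-0.2, 0.6, 0.35], [-0.2, 0.7, 0.35], [-0.2, 0.7, 0.35], [-0.2, 0.7, 0.35]], grip=[1, 1, 1, 1, 1, 1, 1, 1, 1, 1, 1, 1, 1])

```text
clock: 12.77
eef_pos: [441.3, 222.3, 187.3]
orientation: [-0.0, 0.991, 0.131, 0.001]
ft_force: [0.3, -0.0, -0.2]
gripper_width: 0.0
grip_force: 0.0
```

Run:
```python
from h import *
jig(); c=cap('top'); cv2.imwrite('pics/t4.png',cv2.resize(c['pixels'][160:320,200:400,::-1],None,fx=3.75,fy=3.75,interpolation=cv2.INTER_CUBIC))
for q in(0,.05,.1): print(q,[(proj(c,[*(O+(-27-r*np.sin(q))*D+(-34+r*np.cos(q))*N),z])-[200,160])*3.75 for r,z in((57,72),)])
print([((proj(c,[*(O+x*D),60])-[200,160])*3.75).round() for x in(115,-5)])
```

```text
t 12.7667 p [441.3 222.3 187.3] jig -334.8 -6.8 F 0.1 0.3 [ 0.3 -0.  -0.2] qv 0.068
0 [array([296.00160793, 255.99306964])]
0.05 [array([289.71645236, 257.84957739])]
0.1 [array([283.52979442, 260.01864944])]
[array([615., 225.]), array([357., 295.])]
```

View pics/t4.png

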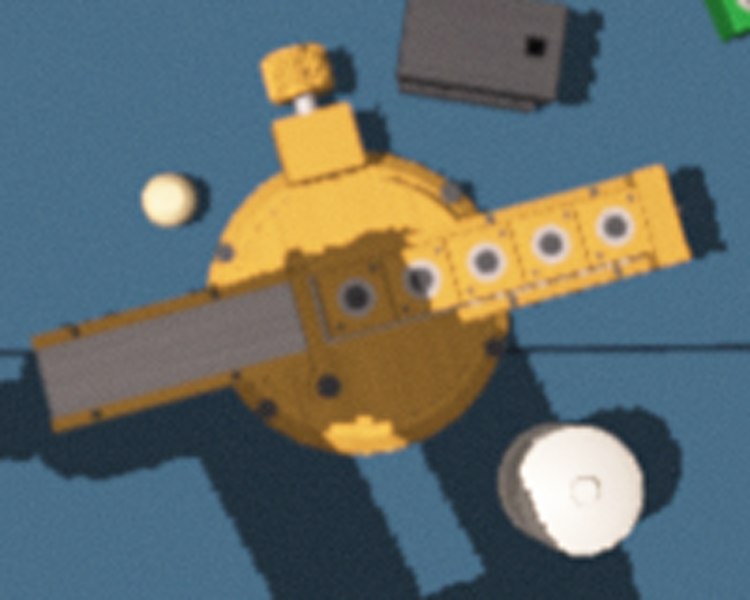

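The row is home: the lead bush is at (615,227) against a predicted (615,225). The keeper lies square across the channel with its post at about (297,257), as predicted for shut, and the bystanders haven't moved. I'll hand it in.

```bash
python3 -c "
from rig import *
print(hand_in())"
```

```text
the job is handed in; nothing more can be done
None
```

The five blocks are pushed home against the end stop as one closed-up row, the keeper is shut behind them, the drum, bead and anvil are where they stood, and the job is handed in at about 13 s (no verdict was returned).

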